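# Open the guarded sample bay and hold its gate wide

## Task

Open the white sample bay so that a colleague can slide the tube rack out: turn the lock cap until its pointer faces the raised mark on the ledge, then squeeze the round-jawed catch fully shut, and after it the square-jawed catch. Then take the gate by its upright post, swing it past its detent until it is wide open (at least 65 degrees), and finish while still holding it there by the post: do not let go at the end, because it springs back if let go. Leave the bottle, the screw cap and the carton where they are.

Things in the scene. Friction and masses are not known exactly. Their poses are not given: they have to be found in the camera images.
- bay: White sample bay fixed to the table, 335 mm wide, tube rack inside. Frame: z up from the table, +x into the bay, +y left; closed gate in its plane x = 0, facing the robot. In mm: hinge axis (0, 130); gate y 120 to -95, top z = 100; rail behind it, top z = 100, with the catches at (35, 55) and (35, -55), which is where varies; lock cap axis (12, -165), pillar top z = 88.
- round_catch: Squeeze catch: two upright round black posts (jaws), 16 mm thick, z = 8 to 46 mm, on a 6 mm steel base; axes as the bay, origin under the base's centre. Fixed jaw at y = -19, sliding jaw at y = +19 mm when open. Pressing it to -y, jaws together, moves it 14 mm (width over both 54 mm open, 40 shut) and unhooks the gate. About 4 N friction; stays where left; 25 mm free beside each jaw.
- square_catch: The same kind of catch but its two black jaws are rectangular blocks, 30 mm (x) by 16 mm (y); all other sizes, axes, the origin and the behaviour are as for the round catch.
- round_catch_grip (a point): Point to squeeze the round catch: midway between the two jaws' outer faces when shut, 7 mm to -y of the base centre, 30 mm above the base's underside; x and y axes as the bay, fingers close along y.
- square_catch_grip (a point): The same point on the square catch.
- round_catch_jaw (a joint): Travel of the round catch's sliding jaw, m: 0 open (hooked on the gate), 0.014 fully shut (gate free of this catch).
- square_catch_jaw (a joint): Travel of the square catch's sliding jaw, m: 0 open (hooked), 0.014 fully shut.
- lock (a joint): Angle of the lock cap, rad: 0 when its pointer faces the mark, positive when turned clockwise from there, seen from above (so turn it counter-clockwise to bring it back). Range -0.5 to 1.5; stays where it is left (friction 0.05 N m). Away from 0 its notched skirt keeps the gate's pin in.
- lock_grip (a point): Centre of the lock cap's black grip bar, on its vertical turning axis, 149 mm above the table. Bar 44 mm long along this point's x axis, 12 mm wide along its y; its top is 15 mm above this point, the 49 mm round cap under it 22 mm below this point. Pinch it across its width. The pointer is a short nose at the bar's foot on the -x side.
- lock_nose (a point): Tip of the lock cap's pointer, 35 mm from the turning axis.
- mark (a point): Centre of the mark, a raised dark rib 22 mm long, 5 mm wide, on the pillar's front ledge, in the bay's -x direction from the lock cap's axis.
- post_grip (a point): Grip point on the axis of the gate's upright black round post, 18 mm diameter, 138 mm above the table. The post stands 50 mm in front of the gate panel on a bracket and moves with the gate; it is bare from 43 mm below this point to its top, 19 mm above this point.
- gate_hinge (a point): Point on the gate's vertical hinge axis, 100 mm above the table; the post's axis is 149 mm from it.
- gate (a joint): Gate angle, rad: 0 closed, grows as its free end swings towards the robot, clockwise seen from above; stop at 1.4. A spring always pulls it shut (about 0.4 N m when wide). A spring detent between 0.4 and 0.8 rad takes about 0.3 N m more to pass; let go beyond it, the gate falls back to about 0.75 rad.
- wash_bottle: White plastic bottle, 60 mm diameter, 115 mm high, standing left of the bay; bystander, origin at the centre of its underside.
- screw_cap: Blue screw cap, 38 mm diameter, 14 mm high, on the table right of the bay; bystander, origin under its centre.
- carton: Small carton, 40 x 75 x 30 mm, on the table right of the bay; bystander, origin under its centre.

How it is judged:
By the outcome, as a careful person would: the job done as asked, in the order asked, and still so for the second after the job is handed in, while the arm keeps its last pose, push and grip.
It also fails if it takes over 70 s, if anything falls off the work surface, if the arm or the gripper's body presses on something with over 40 N, if the wrist force passes 120 N, or if a joint passes its speed limit or range.

## Robot

A 7-joint arm with a two-finger parallel gripper is mounted at the origin on the work surface. World frame = base frame: x ahead of the robot, y to its left, z up, the work surface at z = 0. Lengths are in m, angles in rad, forces in N, time in s.
With the tool pointing down it reaches from about 0.4 to 0.85 m from the base axis. Payload 4.5 kg.
Tool frame: the origin (TCP) lies where the fingers leave the gripper's body, on its centre line; the fingertips stand 64 mm ahead of it and the grasp point (between the pads) lies 45 mm ahead of it; z points along the fingers, y is the direction in which the jaws open and shut (so a half turn about z gives the same grasp; the last joint's range is limited). The gripper opens to 88 mm and grips with 3 to 60 N. Pads are 18 mm wide; open, the fingers measure 123 mm over their backs; the gripper's body (75 mm by 187 mm) begins 45 mm behind the grasp point.
Start: joints at [-1.223, 0.689, -0.195, 1.565, 0.157, 0.902, -0.215], TCP at [0.193, 0.595, 0.303] pointing down, gripper open.
Joint ranges: [-3.01, 3.01], [-0.46, 2.08], [-1.47, 1.51], [0.13, 2.56], [-1, 4.14], [0.04, 2.09], [-2.66, 2.66]. Speed limits (rad/s): [2.57, 2.57, 3.14, 3.14, 3.14, 3.14, 3.14].

## Interface

Orientations are given as a unit quaternion [x, y, z, w].
In Python, from plant import monitor, snapshot, workorder, finder gives the robot as it stands.
- The arm moves only by the tool carry_out, never from a script. Its argument "motion" is one flat list of numbers, 6 for each row, row after row: the shift along the tool's x, y, z in cm, then the turn, a rotation vector about the tool's x, y, z in rad. In form: [x, y, z, rx, ry, rz, x, y, z, rx, ry, rz, ...]. A call has 1 to 8 rows; each row shifts and turns the commanded pose from where the row before left it, along the tool's axes as they then stand; what a row does not reach is not made up. A row lasts 1/8 s, in which the tool goes at most 62.5 mm and 10.7 degrees, less where a joint would pass 70% of its speed; a pose out of reach is approached as far as the arm can. A call with a gripper value outside its range is refused whole. "hand" is the finger opening in cm, from 0 to 8.81, set as the call begins (left out, the last holds). The fingers move at their own pace and stop on an object; "grip_force" is the grip in N (left out, the last holds). Time passes only in rows, so rows that do not move let the fingers close. It gives the time, the measured TCP pose, the force and the opening at its end, in the units of the state.
- monitor.get_state(): the state, without advancing time (a new reading comes with each control period).
- snapshot(name): name is "scene" or "top" or "wrist"; returns a dict with "frame" (384x512x3 uint8, red, green, blue), "range_z" (384x512 float32, m along the optical axis (not along the pixel's ray), 0 where there is no reading), "fx", "fy", "cx", "cy" (pixels), "rvec" (rotation vector, rad) and "tvec" (3), from world to camera coordinates, as OpenCV has them; the wrist camera has in their place "hand_eye" (4x4, takes a point from camera to tool coordinates, whose origin is the TCP and whose axes are the flange's). Camera axes: x right, y down, z forward; pixel columns grow to the right and rows downward; lengths in m; the calibration is good to about 2 mm. A picture is of the moment at which its call begins: read the wrist's pose just before it.
- workorder.finish_job(): hands the job in, once; it reports no verdict.
Trained networks look in a picture, given as the dict that the camera call returned (one of the last four; its "shot" number tells which), for a name from the list of things; names that differ only in an ending like _2 or _b are one class to them, and where a whole thing is asked for, a point or a joint stands for the part that bears it (a point fixed in the world has none). Each returns a list of dicts, best first, with "p" (0 to 1); they miss things now and then, are a little off and sometimes report something else, mostly with a low value. They report only what shows in the picture. A call takes as long as a camera call.
- finder.masks_of(picture, thing): "pixels" (384x512 bool, what is visible of it) and "extent" ([left, top, right, bottom] in pixels, round what is visible of it).
The state is a dict: "clock": time; "q": joint angles; "qd": joint speeds; "joint_torque": joint torques, N m; "tool_pos": TCP position; "eef_rot": TCP orientation; "contact_force": force on the tool from outside, world axes, zero at the start; "moment": the same for the moment, N m; "opening": opening from 0.0 (shut) to 1.0 (fully open).
Only numpy, scipy, OpenCV 4.12 (cv2) and the standard library are available. Lean on these libraries where they do the work, as an engineer would, in place of code of your own. Each camera call takes 0.05 s, during which the arm holds its last target. There are 200 camera calls.

## Working session

There is one attempt and no reset: what is moved stays moved. The work goes in short steps, Python scripts to look and compute and a tool call to move; the robot and the scene stay as the last step left them, time stands still between calls to the robot, and variables do not carry over. Pictures are saved under pics/ and viewed, about 8 in all and at most 12, crops included, and the job is handed in when it is done.

Besides the shell and the picture viewer there is one more tool, called after "Emit:" as name(argument=value, ...), one argument or row to a line, values as JSON. carry_out: Moves the arm, as the interface text tells. Its arguments: {"type":"object","properties":{"motion":{"type":"array"},"hand":{"type":"number"},"grip_force":{"type":"number"}},"required":["motion"]}

```bash
mkdir -p pics; ls; cat > h.py <<'E'
import numpy as np,cv2
from scipy.spatial.transform import Rotation as R
from plant import monitor,snapshot,workorder,finder
def snap(n):
    s=monitor.get_state();p=snapshot(n)
    T=np.eye(4)
    if n=='wrist':
        W=np.eye(4);W[:3,:3]=R.from_quat(s['eef_rot']).as_matrix();W[:3,3]=s['tool_pos'];T=W@np.array(p['hand_eye'])
    else:
        A=cv2.Rodrigues(np.array(p['rvec'],float))[0];T[:3,:3]=A.T;T[:3,3]=-A.T@np.array(p['tvec'],float).ravel()
    return p,T
def cloud(p,T,m=None):
    z=p['range_z'];v,u=np.mgrid[:384,:512];ok=z>0
    if m is not None: ok&=m
    z=z[ok];c=np.c_[(u[ok]-p['cx'])*z/p['fx'],(v[ok]-p['cy'])*z/p['fy'],z]
    return c@T[:3,:3].T+T[:3,3]
def save(p,f): cv2.imwrite('pics/'+f,cv2.cvtColor(p['frame'],cv2.COLOR_RGB2BGR))
E
python3 - <<'E'
from h import *
np.set_printoptions(precision=4,suppress=True)
s=monitor.get_state();print(s)
ims=[]
for n in ['scene','top']:
    p,T=snap(n);ims.append(p['frame']);print(n,T[:3,3])
    for t in ['bay','round_catch','square_catch','round_catch_jaw','lock','lock_grip','gate','mark','post_grip','wash_bottle','carton','screw_cap']:
        for r in finder.masks_of(p,t)[:2]:
            c=cloud(p,T,r['pixels'])
            if len(c): print(t,round(r['p'],2),r['extent'],len(c),np.median(c,0),c.min(0),c.max(0))
cv2.imwrite('pics/a.png',cv2.cvtColor(np.vstack(ims)[:, :],cv2.COLOR_RGB2BGR)[:, :])
a=cv2.imread('pics/a.png');cv2.imwrite('pics/a.png',cv2.resize(np.hstack([a[:384],a[384:]]),(800,300)))
cv2.imwrite('pics/top.png',a[384:]);cv2.imwrite('pics/scene.png',a[:384])
E
```

```text
pics
{'clock': 0.0, 'q': array([-1.2232,  0.69  , -0.1946,  1.5663,  0.1573,  0.9025, -0.2151]), 'qd': array([-0.0017, -0.0002,  0.0021, -0.0014,  0.0005, -0.0013, -0.0004]), 'joint_torque': array([ -0.0004, -52.7552,  -1.2669, -15.3426,  -0.0526,   0.0068,
         0.0002]), 'tool_pos': array([0.1928, 0.594 , 0.3019]), 'eef_rot': array([ 0.1562,  0.9877, -0.0009, -0.0001]), 'contact_force': array([ 0.3492, -0.0628, -0.0213]), 'moment': array([-0.0323,  0.0127,  0.0432]), 'opening': 1.0029873991390816}
scene [ 0.8554 -0.5065  0.8893]
bay 0.68 [171.1, 179.5, 374.3, 384.0] 22131 [ 0.7007 -0.1091  0.069 ] [ 0.4955 -0.252  -0.0043] [0.825  0.1907 0.1681]
round_catch 0.69 [258.4, 194.4, 291.3, 230.9] 657 [0.6281 0.0116 0.1087] [ 0.579  -0.0272  0.0978] [0.6457 0.0589 0.1497]
round_catch 0.28 [228.4, 229.2, 264.7, 273.9] 997 [ 0.6214 -0.0886  0.1179] [ 0.5291 -0.136  -0.0019] [ 0.6393 -0.009   0.1502]
square_catch 0.97 [226.7, 228.3, 266.1, 275.6] 967 [ 0.6207 -0.0921  0.1192] [ 0.5291 -0.136  -0.0019] [ 0.6393 -0.009   0.1502]
square_catch 0.45 [189.2, 263.3, 219.0, 305.7] 801 [ 0.5961 -0
[... 2457 characters left out ...]
 10889 [ 0.7057 -0.0765  0.0702] [ 0.5286 -0.2519 -0.004 ] [0.8254 0.1209 0.1708]
post_grip 0.91 [228.9, 156.4, 340.7, 188.2] 769 [ 0.5846 -0.0352  0.0987] [ 0.5286 -0.1834 -0.0008] [0.6231 0.1106 0.1629]
wash_bottle 0.84 [179.5, 147.6, 207.8, 172.8] 483 [0.6087 0.2135 0.1139] [ 0.5852  0.1903 -0.0034] [0.6406 0.2666 0.1219]
wash_bottle 0.42 [230.0, 150.9, 342.6, 186.7] 857 [ 0.5845 -0.0386  0.0986] [ 0.5286 -0.1863 -0.0017] [0.6231 0.1132 0.1629]
carton 0.59 [374.0, 143.3, 405.1, 167.1] 410 [ 0.621  -0.3371  0.03  ] [ 0.5901 -0.3778 -0.0047] [ 0.6566 -0.2975  0.0388]
screw_cap 0.71 [368.6, 204.1, 380.3, 220.1] 149 [ 0.461  -0.2869  0.0142] [ 0.4439 -0.3089  0.0009] [ 0.4782 -0.2693  0.0213]
```

View images.

```bash
python3 - <<'E'
import cv2,numpy as np
a=cv2.imread('pics/top.png')[70:230,170:420];b=cv2.imread('pics/scene.png')[120:384,100:400]
cv2.imwrite('pics/v1.png',np.vstack([cv2.resize(a,(500,320),interpolation=cv2.INTER_CUBIC)]))
h=cv2.resize(b,(600,528),interpolation=cv2.INTER_CUBIC);cv2.imwrite('pics/v2.png',h)
E
```

```text
(no output)
```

View pics/v2.png

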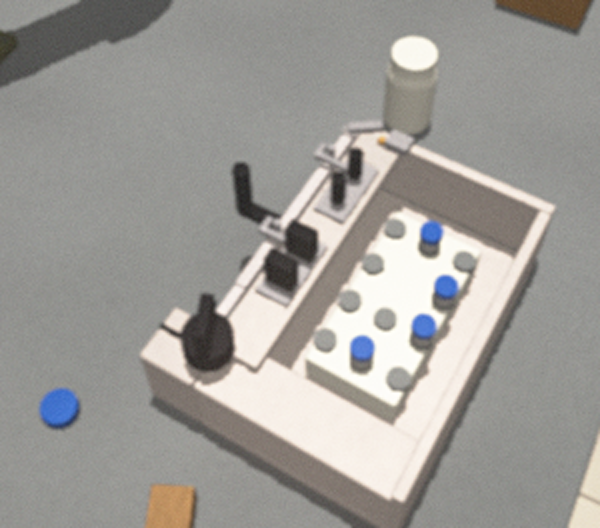

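View pics/v1.png

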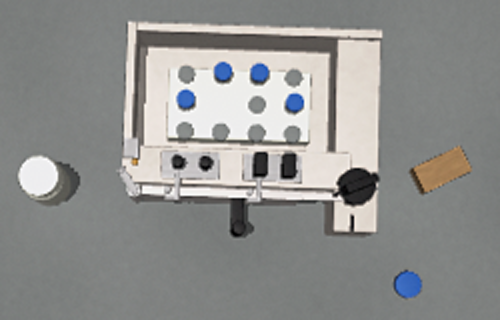

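```bash
cat >> h.py <<'E'
def plan(pos,yaw,s=None):
    "yaw = world angle of tool y minus 90deg; tool down. prints turn about tool z, then shift in tool axes (cm) after the turn"
    s=s or monitor.get_state()
    A=R.from_quat(s['eef_rot'])
    B=R.from_matrix(np.c_[[-np.cos(yaw),-np.sin(yaw),0],[-np.sin(yaw),np.cos(yaw),0],[0,0,-1]])
    d=np.array(pos)-s['tool_pos']
    print('turn',(A.inv()*B).as_rotvec().round(4),'shift cm',(B.inv().apply(d)*100).round(2),'| shift cm now',(A.inv().apply(d)*100).round(2))
E
python3 - <<'E'
from h import *
np.set_printoptions(precision=4,suppress=True)
p,T=snap('wrist');print(p['hand_eye'],p['fx'],T)
plan([0.5,-0.07,0.36],-0.06)
E
```

```text
[[ 0.001  -0.9557 -0.2943  0.0765]
 [ 1.      0.0009  0.0006  0.0007]
 [-0.0003 -0.2943  0.9557 -0.0822]
 [ 0.      0.      0.      1.    ]] 270.7129690709793 [[ 0.3077  0.9093  0.2801  0.1203]
 [ 0.9515 -0.2942 -0.0902  0.6188]
 [ 0.0004  0.2942 -0.9557  0.385 ]
 [ 0.      0.      0.      1.    ]]
turn [ 0.0001  0.     -0.2538] shift cm [-34.64 -64.49  -5.73] | shift cm now [-49.72 -53.73  -5.73]
```

Emit:
carry_out(
  motion=[0,0,0,0,0,-0.127,0,0,0,0,0,-0.127,-3.6,-4,-0.13,0,0,0,-3.6,-4,-0.13,0,0,0,-3.6,-4,-0.13,0,0,0,-3.6,-4,-0.13,0,0,0,-3.6,-4,-0.13,0,0,0,-3.6,-4,-0.13,0,0,0],
  hand=8.8,
)

```text
clock: 2.35
tool_pos: [0.3953, 0.3407, 0.3108]
eef_rot: [0.03, 1.0, 0.0, 0.0]
contact_force: [-0.1, 0.6, 0.2]
opening: 0.998
```

Emit:
carry_out(
  motion=[-2,-5.3,-0.13,0,0,0,-2,-5.3,-0.13,0,0,0,-2,-5.3,-0.13,0,0,0,-2,-5.3,-0.13,0,0,0,-2,-5.3,-0.13,0,0,0,-2,-5.3,-0.13,0,0,0,-2,-5.3,-0.13,0,0,0,-2,-5.3,-0.13,0,0,0],
)

```text
clock: 3.35
tool_pos: [0.5291, -0.0926, 0.3212]
eef_rot: [0.03, 1.0, 0.0, 0.0]
contact_force: [2.1, 0.3, 0.5]
opening: 0.998
```

```bash
cat > look.py <<'E'
from h import *
import sys
np.set_printoptions(precision=4,suppress=True)
s=monitor.get_state();print(s['clock'],s['tool_pos'],s['eef_rot'],s['contact_force'],s['q'])
p,T=snap('wrist');save(p,sys.argv[1]+'.png');np.savez('pics/'+sys.argv[1],z=p['range_z'],T=T,f=p['frame'],k=[p['fx'],p['fy'],p['cx'],p['cy']])
for t in sys.argv[2:]:
    for r in finder.masks_of(p,t)[:2]:
        c=cloud(p,T,r['pixels'])
        if len(c): print(t,round(r['p'],2),r['extent'],len(c),np.median(c,0),c.min(0),c.max(0))
E
python3 look.py w1 round_catch square_catch round_catch_jaw square_catch_jaw lock_grip lock_nose post_grip mark
```

```text
3.35 [ 0.5291 -0.0926  0.3212] [0.0299 0.9996 0.0001 0.0004] [2.0979 0.2647 0.5004] [ 0.3073  0.5623 -0.3532  1.8045  0.255   0.8187  1.3399]
round_catch 0.88 [318.3, 214.3, 385.6, 257.9] 699 [ 0.6145 -0.0086  0.1066] [ 0.5318 -0.0477  0.1   ] [0.6421 0.0549 0.2581]
square_catch 0.92 [229.5, 212.8, 291.4, 276.4] 2453 [ 0.6116 -0.0894  0.116 ] [ 0.5735 -0.1329  0.0538] [ 0.692  -0.0549  0.1483]
round_catch_jaw 0.56 [144.2, 207.0, 192.1, 243.6] 530 [ 0.5724 -0.1998  0.1256] [ 0.5269 -0.2259  0.0877] [ 0.6089 -0.1354  0.2576]
round_catch_jaw 0.5 [365.2, 209.9, 387.3, 237.1] 242 [0.5865 0.0355 0.1161] [ 0.5219 -0.0332  0.1091] [0.6075 0.0509 0.274 ]
square_catch_jaw 0.81 [265.0, 213.6, 286.5, 276.0] 821 [ 0.6075 -0.0742  0.1363] [ 0.5735 -0.0842  0.1003] [ 0.6367 -0.0584  0.1483]
square_catch_jaw 0.45 [317.4, 209.8, 384.3, 258.6] 759 [ 0.6137 -0.0079  0.1066] [ 0.5215 -0.048   0.0994] [0.6477 0.0549 0.282 ]
lock_grip 0.85 [141.4, 211.4, 190.2, 237.7] 522 [ 0.5721 -0.2009  0.126 ] [ 0.5147 -0.2865 -0.0004] [ 0.6387 -0.142   0.2762]
lock_nose 0.93 [141.1, 207.5, 190.0, 241.5] 576 [ 0.5724 -0.1988  0.1257] [ 0.5152 -0.2342  0.0866] [ 0.6089 -0.1346  0.263 ]
post_grip 0.71 [182.0, 171.0, 427.7, 243.7] 5840 [ 0.5848 -0.0396  0.094 ] [ 0.5293 -0.1909  0.0123] [0.6265 0.1105 0.1597]
post_grip 0.66 [139.3, 161.8, 429.2, 348.7] 24545 [ 0.6154 -0.0886  0.0873] [ 0.5015 -0.2908 -0.0024] [0.8643 0.1737 0.3546]
mark 0.74 [141.3, 164.8, 427.1, 348.2] 24062 [ 0.6158 -0.0876  0.0873] [ 0.5033 -0.2781 -0.0024] [0.8253 0.1737 0.3552]
mark 0.29 [98.9, 107.8, 130.1, 135.2] 677 [ 0.462  -0.2873  0.014 ] [ 0.4436 -0.316  -0.0012] [ 0.4822 -0.271   0.0168]
```

View pics/w1.png

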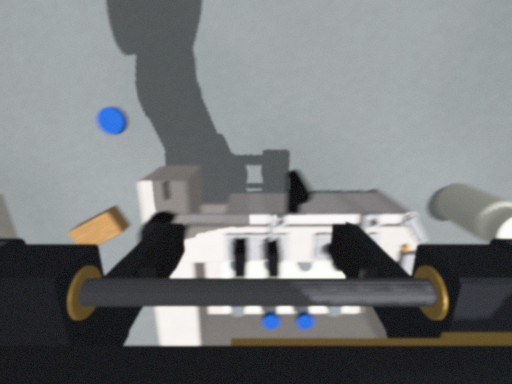

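Emit:
carry_out(
  motion=[-4,1.0,-2.5,0,0,0,0,1,-2.5,0,0,0],
)

```text
clock: 4.05
tool_pos: [0.5714, -0.0716, 0.3713]
eef_rot: [0.029, 1.0, 0.001, 0.001]
contact_force: [-0.0, 1.0, 0.3]
opening: 0.999
```

```bash
cat > fit.py <<'E'
from h import *
np.set_printoptions(precision=4,suppress=True)
def circ(c): 
    (x,y),r=cv2.minEnclosingCircle(c.astype(np.float32)); return x,y,r
for n in ['top','scene','wrist']:
    p,T=snap(n);c=cloud(p,T);print(n)
    if n=='wrist': save(p,'w2.png')
    f=p['frame'];dark=(f.max(2)<75);c=cloud(p,T,dark)
    sel=lambda x0,x1,y0,y1,z0,z1:c[(c[:,0]>x0)&(c[:,0]<x1)&(c[:,1]>y0)&(c[:,1]<y1)&(c[:,2]>z0)&(c[:,2]<z1)][:,:2]
    for nm,b in dict(rj0=(.6,.65,-.02,.015,.14,.152),rj1=(.6,.65,.02,.06,.14,.152),sj0=(.59,.65,-.13,-.095,.14,.152),sj1=(.59,.65,-.09,-.05,.14,.152),post=(.5,.56,-.1,.0,.148,.165),bar=(.55,.63,-.25,-.15,.155,.175),capnose=(.54,.63,-.25,-.15,.118,.14)).items():
        q=sel(*b).astype(np.float32)
        if len(q)>4:
            r=cv2.minAreaRect(q);lo,hi=np.percentile(q,[3,97],axis=0);print(nm,len(q),q.mean(0),(lo+hi)/2,hi-lo,'rect',np.round(r[0],4),np.round(r[1],4),round(r[2],1))
            if nm=='bar':
                u,s_,vt=np.linalg.svd(q-q.mean(0),full_matrices=False);print('  bar dir deg',np.degrees(np.arctan2(vt[0][1],vt[0][0])))
    np.save('pics/c_'+n,cloud(p,T))
E
python3 fit.py
```

```text
top
rj1 22 [0.6266 0.0335] [0.6263 0.0336] [0.0115 0.0099] rect [0.6265 0.0327] [0.0128 0.0123] 17.7
post 39 [ 0.537  -0.0422] [ 0.5371 -0.0424] [0.0132 0.0152] rect [ 0.5369 -0.0418] [0.0161 0.0158] 24.6
scene
rj0 34 [ 0.6269 -0.0078] [ 0.6269 -0.0069] [0.0097 0.0124] rect [ 0.6265 -0.0066] [0.008  0.0141] 26.0
rj1 25 [0.6283 0.0278] [0.6283 0.0282] [0.0091 0.0113] rect [0.6283 0.0289] [0.0079 0.0114] 13.3
sj0 129 [ 0.6203 -0.1166] [ 0.6198 -0.1159] [0.0263 0.015 ] rect [ 0.6198 -0.1155] [0.0161 0.0274] 85.9
sj1 122 [ 0.6221 -0.0795] [ 0.622  -0.0788] [0.0262 0.0149] rect [ 0.6218 -0.0786] [0.015  0.0281] 85.9
post 57 [ 0.5396 -0.0491] [ 0.5396 -0.048 ] [0.012  0.0143] rect [ 0.5393 -0.0476] [0.012  0.0153] 21.4
bar 167 [ 0.5927 -0.2079] [ 0.5924 -0.206 ] [0.018  0.0397] rect [ 0.5907 -0.2057] [0.0122 0.0426] 20.2
  bar dir deg 108.35543
capnose 370 [ 0.5959 -0.2079] [ 0.592 -0.206] [0.0432 0.0431] rect [ 0.591  -0.2046] [0.0454 0.0485] 51.6
wrist
rj0 98 [ 0.6236 -0.0047] [ 0.6244 -0.0049] [0.0119 0.011 ] rect [ 0.6238 -0.0038] [0.0126 0.0119] 51.5
rj1 90 [0.6254 0.0308] [0.626  0.0308] [0.0107 0.0108] rect [0.6259 0.0316] [0.0122 0.0113] 57.3
sj0 279 [ 0.6171 -0.1124] [ 0.6182 -0.1124] [0.0263 0.0151] rect [ 0.6182 -0.1129] [0.0161 0.0275] 85.6
sj1 235 [ 0.6194 -0.0763] [ 0.6203 -0.0762] [0.0265 0.0121] rect [ 0.6204 -0.0763] [0.0279 0.013 ] 0.0
post 183 [ 0.5379 -0.0457] [ 0.5383 -0.0454] [0.0156 0.0133] rect [ 0.5381 -0.0458] [0.0143 0.0164] 88.2
bar 388 [ 0.5898 -0.1995] [ 0.5898 -0.2009] [0.0191 0.0392] rect [ 0.5915 -0.2017] [0.012  0.0431] 20.4
  bar dir deg 108.79029
capnose 749 [ 0.586  -0.1983] [ 0.5894 -0.1996] [0.0412 0.0461] rect [ 0.5908 -0.2002] [0.0503 0.0458] 69.6
```

View pics/w2.png

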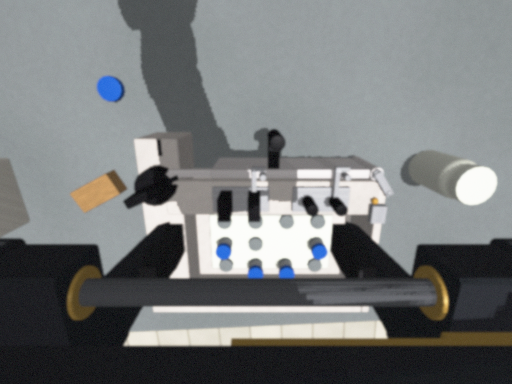

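```bash
python3 - <<'E'
from h import *
plan([0.590,-0.202,0.30],-1.248)
E
```

```text
turn [0.0017 0.0017 1.1912] shift cm [-13.    -2.25   7.17] | shift cm now [ -2.71 -12.91   7.17]
```

Emit:
carry_out(
  motion=[-0.9,-4.3,2.4,0,0,0,-0.9,-4.3,2.4,0,0,0,-0.9,-4.3,2.4,0,0,0,0,0,0,0,0,0.17,0,0,0,0,0,0.17,0,0,0,0,0,0.17,0,0,0,0,0,0.17,0,0,0,0,0,0.17],
)

```text
clock: 5.2
tool_pos: [0.5876, -0.2036, 0.2975]
eef_rot: [0.442, 0.897, -0.001, -0.001]
contact_force: [-0.3, -0.3, -0.5]
opening: 0.998
```

Emit:
carry_out(
  motion=[0,0,0,0,0,0.17,0,0,0,0,0,0.17,0,0,0,0,0,0],
)

```text
clock: 5.58
tool_pos: [0.5879, -0.2034, 0.2978]
eef_rot: [0.584, 0.812, -0.001, -0.001]
contact_force: [-0.3, 0.1, -0.0]
opening: 1.0
```

```bash
cat > lock.py <<'E'
from h import *
import sys
np.set_printoptions(precision=4,suppress=True)
s=monitor.get_state();print(s['clock'],s['tool_pos'],s['eef_rot'],s['q'])
p,T=snap('wrist');save(p,sys.argv[1]+'.png')
dark=p['frame'].max(2)<75;c=cloud(p,T,dark)
near=c[np.hypot(c[:,0]-.59,c[:,1]+.202)<.05]
b=near[(near[:,2]>.155)&(near[:,2]<.175)];q=b[:,:2].astype(np.float32)
u,_,vt=np.linalg.svd(q-q.mean(0),full_matrices=False);r=cv2.minAreaRect(q)
print('bar',len(q),np.median(b[:,2]),q.mean(0),r,np.degrees(np.arctan2(vt[0][1],vt[0][0])))
k=near[(near[:,2]>.115)&(near[:,2]<.134)]
print('cap',len(k),cv2.minEnclosingCircle(k[:,:2].astype(np.float32)))
d=k[:,:2]-np.array(r[0]);f=np.hypot(*d.T)>.028
if f.any(): m=d[f].mean(0);print('nose',f.sum(),np.degrees(np.arctan2(m[1],m[0])),np.hypot(*d[f].T).max())
for z in ['lock_nose']:
    for w in finder.masks_of(p,z)[:1]: print(w['p'],w['extent'])
E
python3 lock.py w3
```

```text
5.575 [ 0.5879 -0.2034  0.2978] [ 0.5842  0.8116 -0.0009 -0.001 ] [ 0.2558  0.6877  0.005   1.5846 -0.0028  0.8719  0.5844]
bar 709 0.16404339044929225 [ 0.5913 -0.2013] ((0.5918228626251221, -0.20281368494033813), (0.011974131688475609, 0.04375271871685982), 20.795856475830078) -69.14305
cap 1289 ((0.5895814299583435, -0.19804860651493073), 0.028918443247675896)
nose 22 111.12151099204708 0.03408072315601662
0.67 [238.4, 149.8, 287.9, 225.0]
```

View pics/w3.png

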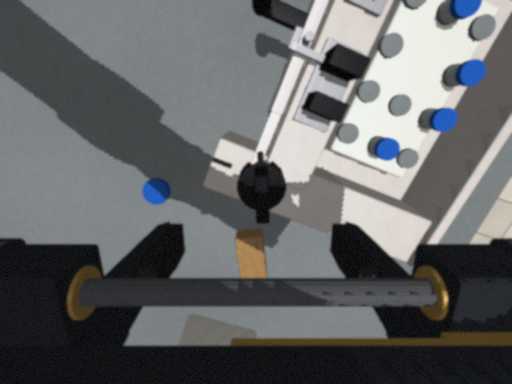

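```bash
python3 - <<'E'
from h import *
np.set_printoptions(precision=4,suppress=True)
p,T=snap('wrist');f=p['frame'];m=np.zeros((384,512),bool);m[150:176,205:238]=1
g=f.max(2);mm=m&(g<90);c=cloud(p,T,mm)
c=c[np.hypot(c[:,0]-.5918,c[:,1]+.2028)<.08]
c=c[c[:,2]>.07];q=c[:,:2].astype(np.float32)
print(len(q),np.median(c[:,2]),q.mean(0),cv2.minAreaRect(q))
d=q.mean(0)-[.5918,-.2028];print(np.hypot(*d),np.degrees(np.arctan2(d[1],d[0])))
# bay planes: gate/pillar front edge etc: white points at z~.1 (rail) and pillar
a=cloud(p,T,(g>110));
w=a[(abs(a[:,2]-.088)<.006)&(a[:,0]<.60)&(a[:,1]<-.15)];print('pillar',len(w),cv2.minAreaRect(w[:,:2].astype(np.float32)))
for n in ['top','scene']:
    c=np.load(f'pics/c_{n}.npy');w=c[(c[:,2]>.04)&(c[:,0]>.56)&(c[:,0]<.85)&(c[:,1]>-.27)&(c[:,1]<.14)]
    print(n,cv2.minAreaRect(w[:,:2].astype(np.float32)))
plan([.5918,-.2028,.197],np.radians(20.8-90))
E
```

```text
52 0.09080229910201315 [ 0.5452 -0.2002] ((0.5448989272117615, -0.2001369297504425), (0.0033117802813649178, 0.020472921431064606), 87.23239135742188)
0.04662633154127884 176.74551370584643
pillar 1650 ((0.5628286004066467, -0.19116142392158508), (0.08547796308994293, 0.05601350590586662), 86.88301849365234)
top ((0.6864631772041321, -0.06627677381038666), (0.3500833213329315, 0.26258453726768494), 86.28117370605469)
scene ((0.6858174800872803, -0.06819449365139008), (0.35506176948547363, 0.26021596789360046), 86.7647476196289)
turn [-0.0011 -0.0006 -0.0395] shift cm [-0.05  0.34 10.13] | shift cm now [-0.04  0.35 10.13]
```

Emit:
carry_out(
  motion=[0,0.3,3.3,0,0,-0.04,0,0,3.4,0,0,0,0,0,3.4,0,0,0,0,0,0,0,0,0],
  hand=5,
)

```text
clock: 6.22
tool_pos: [0.59, -0.2022, 0.1955]
eef_rot: [0.568, 0.823, -0.001, -0.003]
contact_force: [-0.0, 0.4, 0.8]
opening: 0.579
```

Emit:
carry_out(
  motion=[0,0,0,0,0,0,0,0,0,0,0,0,0,0,0,0,0,0,0,0,0,0,0,0,0,0,0,0,0,0],
  hand=0,
  grip_force=25,
)

```text
clock: 6.85
tool_pos: [0.5915, -0.2029, 0.1985]
eef_rot: [0.569, 0.823, -0.0, -0.0]
contact_force: [-2.9, -0.7, 5.2]
opening: 0.135
```

Emit:
carry_out(
  motion=[0,0,0,0,0,-0.164,0,0,0,0,0,-0.164,0,0,0,0,0,-0.164,0,0,0,0,0,-0.164,0,0,0,0,0,-0.164,0,0,0,0,0,-0.164,0,0,0,0,0,-0.164,0,0,0,0,0,0],
)

```text
clock: 7.85
tool_pos: [0.5909, -0.2038, 0.1985]
eef_rot: [0.031, 1.0, -0.001, -0.001]
contact_force: [-4.2, -2.0, 7.0]
opening: 0.134
```

```bash
python3 - <<'E'
from h import *
s=monitor.get_state();print(s['tool_pos'],s['contact_force'],s['moment'],s['opening'],s['q'])
m=R.from_quat(s['eef_rot']).as_matrix();print(np.degrees(np.arctan2(-m[1,0],-m[0,0])),np.degrees(np.arctan2(m[1,1],m[0,1])))
p,T=snap('wrist');save(p,'w4.png')
E
```

```text
[ 0.59086908 -0.20383977  0.19850625] [-4.23862059 -1.99414869  6.97807523] [-0.2540006   0.81667452  0.04866365] 0.13384286565274559 [ 0.43861762  0.83314066 -0.32999568  1.64911051  0.37297741  0.72341999
  1.43574376]
-3.5331203086435945 86.46698128507538
```

Emit:
carry_out(
  motion=[0,0,0,0,0,0,0,0,0,0,0,0,0,0,-4,0,0,0,0,0,-4,0,0,0,0,0,-2,0,0,0,0,0,0,0,0,0],
  hand=6,
)

```text
clock: 8.65
tool_pos: [0.5927, -0.2025, 0.2992]
eef_rot: [0.031, 1.0, -0.0, 0.002]
contact_force: [0.8, 0.4, -0.9]
opening: 0.684
```

```bash
python3 lock.py w5; python3 - <<'E'
from h import *
np.set_printoptions(precision=4,suppress=True)
p,T=snap('wrist');g=p['frame'].max(2);c=cloud(p,T,g<90)
k=c[(c[:,0]>.525)&(c[:,0]<.558)&(abs(c[:,1]+.2)<.02)&(c[:,2]>.075)&(c[:,2]<.1)];q=k[:,:2].astype(np.float32)
print('mark',len(q),q.mean(0),cv2.minAreaRect(q))
E
```

```text
8.65 [ 0.5927 -0.2025  0.2992] [ 0.0308  0.9995 -0.0002  0.0018] [ 0.4642  0.7101 -0.3808  1.5618  0.308   0.9258  1.4907]
bar 652 0.16409405377219555 [ 0.5885 -0.2027] ((0.5902372598648071, -0.2027788609266281), (0.01120313722640276, 0.04153412953019142), 86.0963363647461) -3.9386673
cap 1268 ((0.5856497883796692, -0.20197173953056335), 0.028548844158649445)
nose 21 178.07838656203594 0.03303659340122322
0.61 [419.9, 153.5, 512.0, 220.5]
mark 33 [ 0.5463 -0.2005] ((0.5456404685974121, -0.2004275619983673), (0.00106789730489254, 0.017726367339491844), 86.40098571777344)
```

View pics/w5.png

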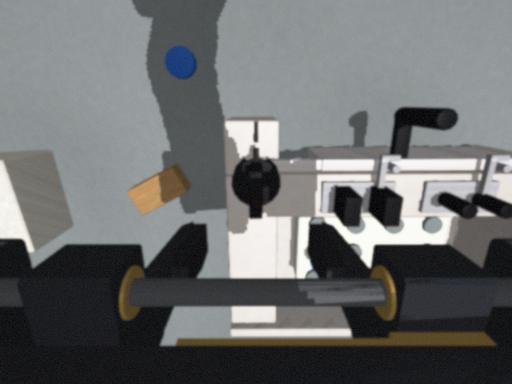

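```bash
python3 - <<'E'
from h import *
plan([0.625,0.0065,0.29],-0.06)
E
```

```text
turn [ 0.0005 -0.0024 -0.0015] shift cm [-2.13 21.06  0.65] | shift cm now [-2.1  21.07  0.65]
```

Emit:
carry_out(
  motion=[-0.5,5.3,0.2,0,0,0,-0.5,5.3,0.2,0,0,0,-0.5,5.3,0.2,0,0,0,-0.5,5.2,0,0,0,0,0,0,0,0,0,0],
  hand=8.8,
)

```text
clock: 9.43
tool_pos: [0.6244, 0.0137, 0.2906]
eef_rot: [0.026, 1.0, 0.002, -0.001]
contact_force: [0.0, -0.8, -0.0]
opening: 0.998
```

```bash
cat > jaws.py <<'E'
from h import *
import sys
np.set_printoptions(precision=4,suppress=True)
s=monitor.get_state();print(s['clock'],s['tool_pos'],s['q'],s['opening'])
p,T=snap('wrist');save(p,sys.argv[1]+'.png');c=cloud(p,T,p['frame'].max(2)<85)
for nm,b in dict(rj0=(.6,.65,-.025,.013),rj1=(.6,.65,.016,.06),sj0=(.59,.65,-.13,-.096),sj1=(.59,.65,-.094,-.055),post=(.5,.56,-.1,.0)).items():
    k=c[(c[:,0]>b[0])&(c[:,0]<b[1])&(c[:,1]>b[2])&(c[:,1]<b[3])&(c[:,2]>.138)&(c[:,2]<.165)]
    if len(k)>5: q=k[:,:2].astype(np.float32);r=cv2.minAreaRect(q);print(nm,len(q),np.median(k[:,2]),q.min(0),q.max(0),np.round(r[0],4),np.round(r[1],4),r[2])
E
python3 jaws.py w6
```

```text
9.425 [0.6244 0.0137 0.2906] [ 0.1043  0.7171 -0.3608  1.5733  0.2928  0.9063  1.1616] 0.9984675809401691
rj0 248 0.14590243081295245 [ 0.6179 -0.0107] [0.6327 0.0037] [ 0.6253 -0.0035] [0.0143 0.0149] 87.31903076171875
rj1 239 0.14591168335998286 [0.6201 0.0248] [0.6345 0.0391] [0.627  0.0323] [0.0137 0.0144] 43.9091682434082
sj0 710 0.14593839450883989 [ 0.6045 -0.1218] [ 0.6344 -0.1039] [ 0.6196 -0.1128] [0.0169 0.03  ] 87.09590911865234
sj1 661 0.14601956100186753 [ 0.6067 -0.0838] [ 0.636  -0.0665] [ 0.6215 -0.0753] [0.0164 0.0294] 86.87993621826172
post 552 0.15682982120544683 [ 0.5303 -0.0526] [ 0.5477 -0.0354] [ 0.5386 -0.0442] [0.0173 0.0169] 42.170188903808594
```

View pics/w6.png

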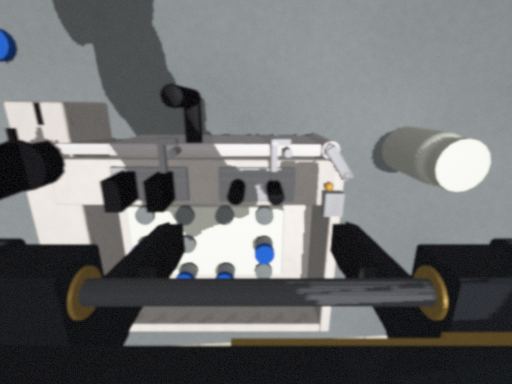

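```bash
python3 - <<'E'
from h import *
plan([0.6258,0.0074,0.175],-0.06)
E
```

```text
turn [ 0.001  -0.0024  0.0032] shift cm [-0.17 -0.21 11.55] | shift cm now [-0.19 -0.22 11.55]
```

Emit:
carry_out(
  motion=[-0.1,-0.2,0,0,0,0,0,0,4,0,0,0,0,0,4,0,0,0,0,0,3.5,0,0,0,0,0,0,0,0,0,0,0,0,0,0,0],
  hand=8.2,
)

```text
clock: 10.22
tool_pos: [0.6263, 0.0035, 0.1779]
eef_rot: [0.032, 0.999, -0.0, 0.001]
contact_force: [0.0, -0.3, -0.4]
opening: 0.931
```

```bash
python3 - <<'E'
from h import *
s=monitor.get_state();print(s['tool_pos'],s['contact_force'])
plan([0.6258,0.0074,0.175],-0.06)
E
```

```text
[0.6263022  0.00353856 0.17793437] [ 0.0388528  -0.26857348 -0.43198031]
turn [-0.0002  0.0015 -0.0035] shift cm [0.07 0.38 0.29] | shift cm now [0.08 0.38 0.29]
```

Emit:
carry_out(
  motion=[0,0.3,0.3,0,0,0,0,0,0,0,0,0,0,0,0,0,0,0],
)

```text
clock: 10.6
tool_pos: [0.626, 0.0078, 0.1745]
eef_rot: [0.031, 1.0, 0.0, 0.0]
contact_force: [0.0, -0.7, 0.4]
opening: 0.931
```

Emit:
carry_out(
  motion=[0,0,0,0,0,0,0,0,0,0,0,0,0,0,0,0,0,0,0,0,0,0,0,0,0,0,0,0,0,0,0,0,0,0,0,0],
  hand=0,
  grip_force=25,
)

```text
clock: 11.35
tool_pos: [0.6259, 0.0073, 0.174]
eef_rot: [0.031, 1.0, -0.0, 0.0]
contact_force: [0.1, 0.6, 0.7]
opening: 0.444
```

Emit:
carry_out(
  motion=[0,0,0,0,0,0,0,0,0,0,0,0],
  grip_force=35,
)

```text
clock: 11.6
tool_pos: [0.6259, 0.0073, 0.174]
eef_rot: [0.031, 1.0, -0.0, 0.0]
contact_force: [-0.4, 0.4, 0.6]
opening: 0.436
```

Emit:
carry_out(
  motion=[0,0,0,0,0,0,0,0,0,0,0,0,0,0,0,0,0,0,0,0,-4,0,0,0,0,0,-4,0,0,0,0,0,-3,0,0,0,0,0,0,0,0,0],
  hand=7,
)

```text
clock: 12.48
tool_pos: [0.627, 0.0078, 0.2863]
eef_rot: [0.031, 1.0, 0.0, 0.003]
contact_force: [0.8, 0.4, 0.9]
opening: 0.792
```

```bash
python3 jaws.py w7; python3 -c "
from h import *
plan([0.6202,-0.1013,0.24],-0.06)"
```

```text
12.475 [0.627  0.0078 0.2863] [ 0.1088  0.7225 -0.3551  1.5755  0.3003  0.8926  1.1554] 0.7923894781592766
rj0 259 0.1460005375345934 [ 0.6179 -0.0107] [0.6329 0.0044] [ 0.6253 -0.0035] [0.0142 0.0147] 42.521759033203125
rj1 218 0.1459578950069875 [0.6194 0.016 ] [0.6347 0.0279] [0.6271 0.0221] [0.0154 0.0118] 1.4478237628936768
sj0 722 0.1459814700555413 [ 0.6046 -0.1218] [ 0.6346 -0.1038] [ 0.6198 -0.1127] [0.0166 0.03  ] 86.5512924194336
sj1 705 0.14597980722761122 [ 0.6065 -0.0841] [ 0.6366 -0.0667] [ 0.6218 -0.0754] [0.0165 0.03  ] 86.77710723876953
post 581 0.1568661159952507 [ 0.5299 -0.0528] [ 0.5474 -0.0354] [ 0.5388 -0.0442] [0.0172 0.0171] 73.9128189086914
turn [ 0.      0.0015 -0.002 ] shift cm [ -0.07 -10.9    4.45] | shift cm now [ -0.08 -10.9    4.45]
```

```bash
python3 - <<'E'
from h import *
np.set_printoptions(precision=4,suppress=True)
for i in range(2):
    p,T=snap('wrist')
    for th in (60,85,110):
        c=cloud(p,T,p['frame'].max(2)<th)
        k=c[(c[:,0]>.61)&(c[:,0]<.645)&(c[:,1]>-.02)&(c[:,1]<.05)&(c[:,2]>.14)&(c[:,2]<.152)]
        print(th,np.histogram(k[:,1],np.arange(-.014,.042,.002))[0])
cv2.imwrite('pics/w8.png',cv2.resize(cv2.cvtColor(p['frame'],cv2.COLOR_RGB2BGR)[120:240,150:350],(800,480),interpolation=cv2.INTER_CUBIC))
E
```

```text
60 [ 0  5 25 34 42 38 37 33 19  0  0  0  0  3 22 37 40 42 40 28 12  0  0  0
  0  0  0]
85 [ 0  6 27 35 45 40 38 34 23  5  0  0  0  6 25 39 40 44 43 30 20  0  0  0
  0  0  0]
110 [ 0  7 29 36 46 41 40 38 25  5  0  0  0  9 28 40 40 44 44 32 22  2  0  0
  0  0  0]
60 [ 0  3 26 36 40 38 38 31 23  0  0  0  0  2 27 35 43 44 39 29 14  0  0  0
  0  0  0]
85 [ 0  6 28 39 41 39 41 33 29  0  0  0  0  5 29 36 43 44 40 31 24  0  0  0
  0  0  0]
110 [ 0  6 28 40 42 40 43 33 31  1  0  0  0  7 29 37 43 44 40 33 26  0  0  0
  0  0  0]
```

View pics/w8.png

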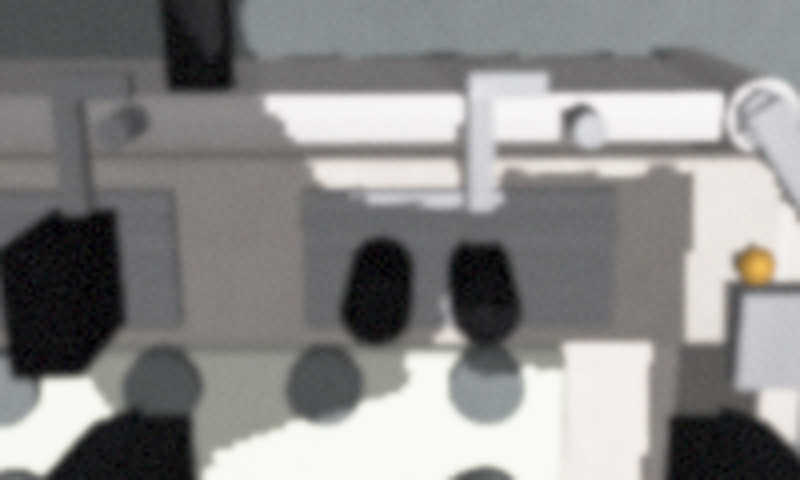

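Emit:
carry_out(
  motion=[0,-3.7,1.5,0,0,0,0,-3.6,1.5,0,0,0,0,-3.6,1.5,0,0,0,0,0,0,0,0,0,0,0,0,0,0,0,0,0,0,0,0,0],
  hand=8.2,
)

```text
clock: 13.38
tool_pos: [0.6194, -0.0992, 0.239]
eef_rot: [0.03, 1.0, 0.001, 0.0]
contact_force: [0.1, -0.4, 0.6]
opening: 0.928
```

```bash
python3 -c "
from h import *
print(monitor.get_state()['tool_pos'],monitor.get_state()['opening']);plan([0.6203,-0.101,0.175],-0.06)"
```

```text
[ 0.61937281 -0.09917731  0.23901043] 0.9284517899461456
turn [0.0014 0.0003 0.0007] shift cm [-0.1  -0.18  6.4 ] | shift cm now [-0.1  -0.19  6.4 ]
```

Emit:
carry_out(
  motion=[0,0,3.2,0,0,0,-0.1,0,3.2,0,0,0,0,0,0,0,0,0,0,0,0,0,0,0,0,0,0,0,0,0],
)

```text
clock: 14.0
tool_pos: [0.621, -0.1009, 0.1765]
eef_rot: [0.031, 1.0, 0.0, 0.001]
contact_force: [-0.7, -1.1, 0.1]
opening: 0.931
```

Emit:
carry_out(
  motion=[0,0,0,0,0,0,0,0,0,0,0,0,0,0,0,0,0,0,0,0,0,0,0,0,0,0,0,0,0,0,0,0,0,0,0,0,0,0,0,0,0,0],
  hand=0,
  grip_force=30,
)

```text
clock: 14.88
tool_pos: [0.6204, -0.1025, 0.1753]
eef_rot: [0.031, 1.0, -0.001, 0.0]
contact_force: [1.0, -1.7, 5.9]
opening: 0.448
```

Emit:
carry_out(
  motion=[0,0,0,0,0,0,0,0,0,0,0,0,0,0,0,0,0,0,0,0,-4,0,0,0,0,0,-4,0,0,0,0,0,-3,0,0,0,0,0,0,0,0,0],
  hand=7,
)

```text
clock: 15.75
tool_pos: [0.6213, -0.1011, 0.2872]
eef_rot: [0.031, 1.0, -0.0, 0.002]
contact_force: [-0.7, 0.7, 0.9]
opening: 0.795
```

```bash
python3 jaws.py w9; python3 - <<'E'
from h import *
# hinge from lock & yaw
y=np.radians(-3.4);Rb=np.array([[np.cos(y),-np.sin(y)],[np.sin(y),np.cos(y)]])
o=np.array([.590,-.2028])-Rb@[.012,-.165];h=o+Rb@[0,.130];print('o',o,'hinge',h)
P=np.array([.5387,-.0442]);d=P-h;print(np.hypot(*d),np.degrees(np.arctan2(d[1],d[0])),'bay',Rb.T@(P-o))
plan([.5387,-.0442,.29],np.radians(-23-90)) 
E
```

```text
15.75 [ 0.6213 -0.1011  0.2872] [ 0.291   0.7267 -0.3718  1.5663  0.3126  0.9028  1.3198] 0.7949217908001349
rj0 273 0.1458822011882384 [ 0.6177 -0.0118] [0.6321 0.0129] [0.6241 0.0003] [0.0143 0.0241] 10.204259872436523
rj1 175 0.14618659348530474 [0.6192 0.016 ] [0.6336 0.0259] [0.6263 0.0209] [0.0143 0.0099] 3.3594844341278076
sj0 652 0.14622386434762258 [ 0.6042 -0.1214] [ 0.6343 -0.096 ] [ 0.6195 -0.1085] [0.0255 0.0297] 86.86103820800781
sj1 486 0.14618762239893068 [ 0.6058 -0.094 ] [ 0.6358 -0.081 ] [ 0.6208 -0.0882] [0.013  0.0296] 87.19673919677734
post 520 0.15692539320848875 [ 0.53   -0.0538] [ 0.5466 -0.0375] [ 0.5384 -0.0456] [0.0159 0.0168] 42.164058685302734
o [ 0.58780667 -0.03737875] hinge [0.5955165  0.09239243]
0.14793784402365048 -112.58518401128059 bay [-0.04861569 -0.00972158]
turn [1.3000e-03 1.0000e-03 1.9104e+00] shift cm [ 2.06 -9.74 -0.46] | shift cm now [ 8.49  5.18 -0.48]
```

Emit:
carry_out(
  motion=[2.8,1.8,0,0,0,0,2.8,1.8,0,0,0,0,2.8,1.8,0,0,0,0,0,0,0,0,0,0.167,0,0,0,0,0,0.167,0,0,0,0,0,0.167,0,0,0,0,0,0.167,0,0,0,0,0,0.167],
  hand=4.5,
)

```text
clock: 16.8
tool_pos: [0.5386, -0.0422, 0.2832]
eef_rot: [0.436, 0.9, -0.001, -0.001]
contact_force: [0.1, 0.5, -0.3]
opening: 0.508
```

Emit:
carry_out(
  motion=[0,0,0,0,0,0.167,0,0,0,0,0,0.167,0,0,0,0,0,0.167,0,0,0,0,0,0,0,0,0,0,0,0,0,0,0,0,0,0],
)

```text
clock: 17.55
tool_pos: [0.5394, -0.0422, 0.2846]
eef_rot: [0.643, 0.766, -0.0, -0.0]
contact_force: [0.4, -0.4, 0.4]
opening: 0.51
```

```bash
python3 jaws.py w10; python3 - <<'E'
from h import *
plan([.5385,-.045,.183],np.radians(-80)) 
E
```

```text
17.55 [ 0.5394 -0.0422  0.2846] [-0.0233  0.6016  0.0264  1.8469 -0.0236  0.6941  0.1911] 0.5101597247918013
rj0 274 0.1459122653609755 [ 0.6177 -0.0099] [0.6324 0.0039] [ 0.6248 -0.0038] [0.0135 0.014 ] 38.21738815307617
rj1 266 0.14588158733406634 [0.6192 0.016 ] [0.6341 0.0275] [0.6266 0.0218] [0.0149 0.0115] 0.452474981546402
sj1 75 0.14496851516584874 [ 0.6244 -0.0901] [ 0.6346 -0.0814] [ 0.6312 -0.0837] [0.0062 0.0126] 48.06769561767578
post 446 0.1567179810926238 [ 0.5299 -0.0531] [ 0.5476 -0.0356] [ 0.5389 -0.0443] [0.0172 0.0167] 16.974872589111328
turn [-0.0003 -0.0002 -0.0006] shift cm [-0.26 -0.15 10.17] | shift cm now [-0.26 -0.14 10.17]
```

Emit:
carry_out(
  motion=[-0.2,-0.1,3.4,0,0,0,0,0,3.4,0,0,0,0,0,3.4,0,0,0,0,0,0,0,0,0,0,0,0,0,0,0],
)

```text
clock: 18.23
tool_pos: [0.5395, -0.0444, 0.1838]
eef_rot: [0.643, 0.766, 0.0, 0.001]
contact_force: [0.3, 0.4, -0.2]
opening: 0.51
```

Emit:
carry_out(
  motion=[0,0,0,0,0,0,0,0,0,0,0,0,0,0,0,0,0,0,0,0,0,0,0,0],
  hand=0,
  grip_force=40,
)

```text
clock: 18.73
tool_pos: [0.5385, -0.0444, 0.1834]
eef_rot: [0.643, 0.766, -0.0, -0.0]
contact_force: [-2.2, -0.8, 5.0]
opening: 0.188
```

```bash
python3 - <<'E'
from h import *
np.set_printoptions(precision=3,suppress=True)
s=monitor.get_state();print(s['tool_pos'],s['contact_force'],s['opening'])
# arc rows: gate turned clockwise dth per row, tool turning too; shift given in tool axes before row's turn
h=np.array([.5955,.0924]);P=s['tool_pos'][:2];m=R.from_quat(s['eef_rot']).as_matrix()
yaw=np.arctan2(m[1,1],m[0,1])-np.pi/2
d=P-h;print(np.hypot(*d),np.degrees(np.arctan2(d[1],d[0])))
dt=-np.radians(5)
r=np.array([[np.cos(dt),-np.sin(dt)],[np.sin(dt),np.cos(dt)]])
v=r@d-d;ax=np.array([-np.cos(yaw),-np.sin(yaw)]);ay=np.array([-np.sin(yaw),np.cos(yaw)])
print('row shift cm',v@ax*100,v@ay*100,'turn z',-dt)
E
```

```text
[ 0.539 -0.044  0.183] [-2.191 -0.829  5.017] 0.1877044035402223
0.14816672299926553 -112.61616808297444
row shift cm 0.7418224688364184 -1.0585291841792792 turn z 0.08726646259971647
```

Emit:
carry_out(
  motion=[0.74,-1.06,0,0,0,0.0873,0.74,-1.06,0,0,0,0.0873,0.74,-1.06,0,0,0,0.0873,0.74,-1.06,0,0,0,0.0873],
)

```text
clock: 19.23
tool_pos: [0.4961, -0.0169, 0.1834]
eef_rot: [0.768, 0.641, 0.001, 0.001]
contact_force: [1.3, -1.1, 2.6]
opening: 0.191
```

```bash
cat > g.py <<'E'
from h import *
np.set_printoptions(precision=3,suppress=True)
s=monitor.get_state();d=s['tool_pos'][:2]-[.5955,.0924]
m=R.from_quat(s['eef_rot']).as_matrix()
print(s['clock'],s['tool_pos'],s['contact_force'],s['moment'],s['opening'],'r',np.hypot(*d),'ang',-112.6-np.degrees(np.arctan2(d[1],d[0])),(-112.6-np.degrees(np.arctan2(d[1],d[0])))%360,'tool y',np.degrees(np.arctan2(m[1,1],m[0,1])),s['q'])
E
python3 g.py
```

```text
19.225 [ 0.496 -0.017  0.183] [ 1.309 -1.073  2.624] [-0.132 -0.06   0.13 ] 0.19077535522041292 r 0.14773484785609642 ang 19.662856314593427 19.662856314593427 tool y -10.275737591846122 [-0.118  0.729  0.096  2.064 -0.183  0.353 -0.054]
```

Emit:
carry_out(
  motion=[0.74,-1.06,0,0,0,0.0873,0.74,-1.06,0,0,0,0.0873,0.74,-1.06,0,0,0,0.0873,0.74,-1.06,0,0,0,0.0873,0.74,-1.06,0,0,0,0.0873],
)

```text
clock: 19.85
tool_pos: [0.4597, 0.0358, 0.1834]
eef_rot: [0.888, 0.459, 0.001, 0.001]
contact_force: [2.1, -1.4, 3.7]
opening: 0.191
```

```bash
python3 g.py
```

```text
19.85 [0.46  0.036 0.183] [ 2.065 -1.426  3.689] [-0.286 -0.035  0.06 ] 0.19133498782640843 r 0.14714978335560366 ang 44.76145483319067 44.76145483319067 tool y -35.30277491031711 [-0.288  0.714  0.178  2.168 -0.416  0.288 -0.369]
```

Emit:
carry_out(
  motion=[0.74,-1.06,0,0,0,0.0873,0.74,-1.06,0,0,0,0.0873,0.74,-1.06,0,0,0,0.0873,0.74,-1.06,0,0,0,0.0873,0.74,-1.06,0,0,0,0.0873,0.5,-0.7,0,0,0,0.06,0,0,0,0,0,0,0,0,0,0,0,0],
)

```text
clock: 20.85
tool_pos: [0.4497, 0.1073, 0.1834]
eef_rot: [0.973, 0.229, 0.001, 0.001]
contact_force: [1.5, -2.0, 4.9]
opening: 0.188
```

```bash
python3 g.py; python3 - <<'E'
from h import *
p,T=snap('top');q,T2=snap('scene')
a=cv2.resize(p['frame'][70:230,170:420],(400,256),interpolation=cv2.INTER_CUBIC);b=cv2.resize(q['frame'][110:384,60:410],(400,313),interpolation=cv2.INTER_CUBIC)
cv2.imwrite('pics/w11.png',cv2.cvtColor(np.vstack([a,b]),cv2.COLOR_RGB2BGR))
E
```

```text
20.85 [0.45  0.107 0.183] [ 1.498 -2.001  4.854] [-0.405 -0.159  0.103] 0.18774173657538934 r 0.14653838984741013 ang -286.76954071079035 73.23045928920965 tool y -63.553027273924805 [-0.523  0.732  0.309  2.169 -0.673  0.33  -0.754]
```

View pics/w11.png

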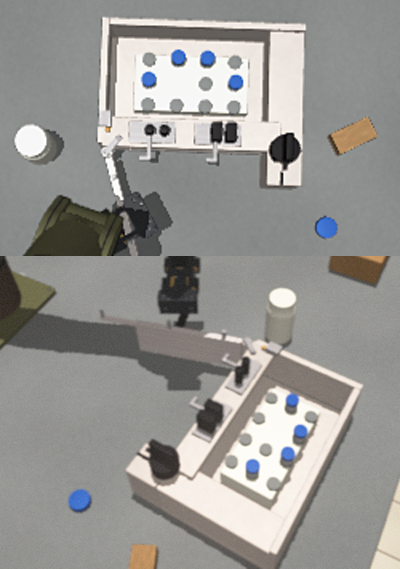

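The picture shows the gate wide open with the gripper on its post at about (130,215). The lock pointer is on the mark at (284,175), both catches are shut, and the bottle, cap and carton haven't moved.

```bash
python3 -c "
from h import *
print(workorder.finish_job());s=monitor.get_state();print(s['clock'],s['tool_pos'],s['opening'])"
```

```text
the job is handed in; nothing more can be done
None
the job is handed in; nothing more can be done
```

The bay is open and the job is handed in, with the gripper still holding the gate by its post. I did the steps in the order you asked: lock cap, round catch, square catch, then gate. The clock read 20.9 s of the 70 s allowed.

| Step | Last check |
|---|---|
| Lock cap | Turned about 66° counter-clockwise. The bar settled at 176.1–176.5° against about 176.8° for the mark, so within about 1°. The rough nose-tip reading gave 178.1°. |
| Round catch | The jaws are now 24 mm apart between centres (38 mm open), so the full 14 mm travel. A first edge measurement suggested about 11 mm; a finer one showed it shut, and the picture shows its hook clear of the gate. |
| Square catch | The sliding jaw's outer edge moved about 14.5 mm. The gripper closed to about 39.5 mm, against a shut width of 40 mm. |
| Gate | Swung to about 73°, worked out from the gripper's position around the hinge (65° needed). It is held at 40 N grip, and the last wrist force reading was about 5 N. |

In the final pictures, the bottle, screw cap and carton look to be where they started. I could not check the state after handing in, because the interface closes at that point.

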